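# Open the push-and-turn cap of the glaze sealer jug

### The arm

A 7-joint arm with a two-finger parallel gripper is mounted at the origin on the work surface. World frame = base frame: x ahead of the robot, y to its left, z up, the work surface at z = 0. Lengths are in mm, angles in rad, forces in N, time in s.
With the tool pointing down it reaches from about 400 to 875 mm from the base axis. Payload 4.4 kg.
Tool frame: the origin (TCP) lies at the very end of the fingers, on their centre line; the grasp point (between the pads) lies 19 mm behind it; z points along the fingers, y is the line along which they close (so a half turn about z gives the same grasp; the last joint's range is limited). The gripper opens to 85 mm and grips with 20 to 120 N. Pads are 22 mm wide; open, the fingers measure 114 mm over their backs; the gripper's body (76 mm by 85 mm) begins 54 mm behind the grasp point. The pads swing forward as they close: fully open they stand 13 mm farther back than shut.
Start: joints at [-1.288, 0.628, 0.038, 1.517, -0.027, 0.996, -0.02], TCP at [222.128, 610.882, 231.313] pointing down, gripper open.
Joint ranges: [-3.06, 3.06], [-0.37, 2.12], [-1.25, 1.32], [0.18, 2.47], [-1.1, 4.24], [0.23, 1.98], [-2.94, 2.94]. Speed limits (rad/s): [2.57, 2.57, 3.14, 3.14, 3.14, 3.14, 3.14].

### API

Orientations are given as [roll, pitch, yaw] about the fixed x, y, z axes, in that order (R = Rz(yaw) Ry(pitch) Rx(roll)).
In Python, from cell import ctrl gives the robot as it stands.
- The arm moves only by the tool jog_arm, never from a script. Its argument "plan" is a list of rows, each an object of numbers: "tx", "ty", "tz": the shift along the tool's x, y, z as a fraction of full scale; "wx", "wy", "wz": the turn, a rotation vector about the tool's x, y, z as a fraction of full scale; "claw": the closure, from 0 (fully open) to 1 (shut). In form: [{"tx": .., "ty": .., "tz": .., "wx": .., "wy": .., "wz": .., "claw": ..}, ...]. A call has 1 to 12 rows; each row is the pose to reach, as a shift and turn from the pose commanded when the call began, along the tool's axes at that moment; what a row does not reach only later rows make up. Full scale, the value 1, is 300 mm for a shift and 90 degrees for a turn. A row lasts 1/10 s, in which the tool goes at most 50 mm and 8.59 degrees, less where a joint would pass 70% of its speed; a pose out of reach is approached as far as the arm can. A call with a number of a shift or a turn outside -1 to 1 is refused whole. A call with a gripper value outside its range is refused whole. The fingers move at their own pace and stop on an object; the grip force is fixed at half the most. Time passes only in rows, so rows that repeat a pose let the fingers close. It gives the time, the measured TCP pose, the force, the opening and the grip force at its end, in the units of the state.
- ctrl.read_state(): the state, without advancing time (a new reading comes with each control period).
- ctrl.get_image(name): name is "scene" or "top"; returns a dict with "img" (384x512x3 uint8, red, green, blue), "depth" (384x512 float32, mm along the optical axis (not along the pixel's ray), 0 where there is no reading), "fx", "fy", "cx", "cy" (pixels), "position" and "orientation" of the camera in the world. Camera axes: x right, y down, z forward; pixel columns grow to the right and rows downward; lengths in mm; the calibration is good to about 2 mm. A picture is of the moment at which its call begins.
- ctrl.finish_job(): hands the job in; it is judged then, once.
Trained networks look in a picture, given as the dict that the camera call returned (one of the last four; its "shot" number tells which), for a name from the list of things; names that differ only in an ending like _2 or _b are one class to them, and where a whole thing is asked for, a point or a joint stands for the part that bears it (a point fixed in the world has none). Each returns a list of dicts, best first, with "score" (0 to 1); they miss things now and then, are a little off and sometimes report something else, mostly with a low value. They report only what shows in the picture. A call takes as long as a camera call. They do not tell look-alikes from the thing itself.
- ctrl.trace(picture, thing): "pixels" (384x512 bool, what is visible of it) and "extent" ([centre column, centre row, width, height] in pixels, round what is visible of it).
The state is a dict: "clock": time; "qpos": joint angles; "qd": joint speeds; "tau": joint torques, N m; "eef_pos": TCP position; "tool_rot": TCP orientation; "force": force on the tool from outside, world axes, zero at the start; "torque": the same for the moment, N m; "width": finger opening in mm; "gripper_force": force on a finger pad.
Only numpy, scipy, OpenCV 4.12 (cv2) and the standard library are available. Lean on these libraries where they do the work, as an engineer would, in place of code of your own. Each camera call takes 0.05 s, during which the arm holds its last target. There are 200 camera calls.

### The job

Open the white jug that stands in the steel bench cup: push its red child-resistant cap firmly down and, keeping it pressed, turn it anticlockwise (seen from above) by feel until it meets its stop, without forcing it down or against the stop. Then ease off, lift the cap away and set it down gently, right way up and flat, in the low aluminium drip tray. Leave it there and leave the other things on the table alone.

Things in the scene. Friction and masses are not known exactly. Their poses are not given: they have to be found in the camera images.
- cap_center (a point): Centre (on the axis, half-way up) of the loose red ribbed cap: diameter 57 mm, height 36 mm, about 45 g, z axis up. Round: grip it across any diameter by its top half (top 14 mm solid). It covers the jug's neck; 15 mm of free air lie below its lower rim. Two lugs inside it are caught under ledges and behind a tooth of the neck. It lifts off straight up; raise it 45 mm to be clear.
- cap_top (a point): Centre of the cap's top face. A spring in the neck pushes the cap up with about 5 N, plus 1.8 N for every mm it is pressed. It passes the tooth 5 mm down (about 14 N) and is hard down at 8 mm (about 20 N); 15 to 19 N is right for turning. Turned with too little push it stops at the tooth and cannot be lifted.
- neck_top (a point): Centre of the neck's rim, 185 mm up, hidden in the cap. Pressed, the cap turns anticlockwise from above to a springy stop, 33 to 81 degrees on: not visible, different each time. It lifts free at the stop or up to 5 degrees before it. Turning takes under 0.2 Nm; the stop adds 0.14 Nm per degree: stop at +0.25 Nm, undo the twist, lift. Over 50 N in all between cap and neck harms it.
- jug: White round plastic jug with a yellow band, diameter 120 mm, straight side 118 mm high, side loop handle reaching 100 mm from its axis and 140 mm high. It stands fixed in a steel cup (diameter 148 mm, 16 mm high) and cannot move. Origin on its axis at table height, z up.
- tray: The loose square aluminium drip tray, 160 by 160 mm outside, 12 mm high, walls and floor 3 mm thick, sides along its x and y axes. Origin at the centre of its underside, on the table.
- jug2: Bystander: blue jug with a black cap, 120 mm diameter, 180 mm high. Origin at the centre of its underside.
- cone: Bystander: terracotta cone, 100 mm diameter, 172 mm high. Origin at the centre of its underside.
- bowl: Bystander: blue bowl, 150 mm diameter, 70 mm high. Origin at the centre of its underside.
- pot: Bystander: clear pot, 90 mm diameter, 100 mm high. Origin at the centre of its underside.
- stick: Bystander: wooden modelling stick 150 x 12 x 8 mm lying along its x axis. Origin at the centre of its underside.
- pin: Bystander: wooden roller on a board 200 x 50 mm, 52 mm high in all. Origin at the centre of its underside.
- dome: Bystander: terracotta dome on a plywood board 200 x 180 mm, 75 mm high in all. Origin at the centre of its underside.
Things that resemble listed ones, but are neither listed nor needed, are in the scene too. Of the things that look like the part that bears cap_center, the largest one is meant. Leave any green or pink look-alike of the jug alone.

How it is judged:
By the outcome, as a careful person would: the job done as asked, in the order asked, and still so for the second after the job is handed in, with the robot touching nothing.
It also fails if it takes over 70 s, if anything falls off the work surface, if the arm or the gripper's body presses on something with over 40 N, if the wrist force passes 120 N, or if a joint passes its speed limit or range.

## Working session

There is one attempt and no reset: what is moved stays moved. The work goes in short steps, Python scripts to look and compute and a tool call to move; the robot and the scene stay as the last step left them, time stands still between calls to the robot, and variables do not carry over. Pictures are saved under pics/ and viewed, at most 10 in all, crops included, and the job is handed in when it is done.

Besides the shell and the picture viewer there is one more tool, called as a command line: name --argument value ..., lists and objects as JSON in quotes. jog_arm: Moves the arm, as the interface text tells. Shift numbers are shares of 300 mm and turn numbers shares of 90 degrees, none past 1 either way. Its arguments: {"type":"object","properties":{"plan":{"type":"array"}},"required":["plan"]}

```bash
mkdir -p pics; cat > h.py <<'E'
import numpy as np,cv2
from scipy.spatial.transform import Rotation as R
from cell import ctrl
def cloud(p):
    d=p["depth"];v,u=np.mgrid[:384,:512]
    c=np.dstack([(u-p["cx"])*d/p["fx"],(v-p["cy"])*d/p["fy"],d])
    o=np.array(p["orientation"])
    r=R.from_euler('xyz',o) if o.size==3 else (R.from_matrix(o) if o.size==9 else R.from_quat(o))
    return c@r.as_matrix().T+np.array(p["position"])
def save(p,n,s=1.5): cv2.imwrite("pics/"+n,cv2.resize(p["img"][...,::-1],None,fx=s,fy=s))
E
python3 - <<'E'
from h import *
a=ctrl.get_image("scene");b=ctrl.get_image("top")
big=np.vstack([a["img"],b["img"]])[...,::-1]
cv2.imwrite("pics/a.png",cv2.resize(np.hstack([a["img"],b["img"]])[...,::-1],(800,300)))
save(a,"s.png");save(b,"t.png")
for n,p in(("s",a),("t",b)):
    print(n,p["position"],p["orientation"])
    W=cloud(p)
    for th in("cap_center","jug","tray"):
        for r in ctrl.trace(p,th)[:5]:
            m=r["pixels"]&(p["depth"]>0);q=W[m]
            zt=np.percentile(q[:,2],95);t=q[q[:,2]>zt-4]
            print(th,round(r["score"],2),np.round(r["extent"]),np.round(q.min(0)),np.round(q.max(0)),"ztop",zt.round(),"topmid",((t.max(0)+t.min(0))/2).round(1))
s=ctrl.read_state();print(s)
E
```

```text
s [1285.53807129 -915.45053283 1427.64657949] [-2.40449116 -0.00700568  0.6997565 ]
cap_center 0.55 [269. 217.   7.  10.] [590. -43.  -1.] [643.  18.  35.] ztop 33.0 topmid [622.8 -20.9  31.8]
cap_center 0.5 [253. 158.  11.  16.] [350. 148.  -4.] [391. 195.  35.] ztop 33.0 topmid [371.  168.2  31.8]
cap_center 0.48 [277. 147.  15.  24.] [356. 102.  -4.] [554. 354. 217.] ztop 213.0 topmid [523.9 133.2 212.9]
cap_center 0.19 [321. 135.  43.  34.] [412. 425.  -4.] [614. 518.  63.] ztop 57.0 topmid [511.6 452.   57.7]
jug 0.95 [287. 248.  49.  46.] [ 707. -200.   -3.] [838. -17. 190.] ztop 179.0 topmid [ 760.5 -137.4  182.5]
jug 0.77 [276. 173.  39.  47.] [434.  62.  -5.] [599. 219. 171.] ztop 152.0 topmid [530.1 130.6 159.8]
jug 0.65 [186. 187.  38.  55.] [ 254. -234.   -1.] [396. -65. 200.] ztop 181.0 topmid [ 322.6 -159.9  188.5]
jug 0.58 [251. 121.  33.  54.] [148. 213.  -4.] [348. 473. 201.] ztop 177.0 topmid [274.2 284.5 187.3]
tray 0.89 [231. 236.  60.  48.] [ 472. -262.   -6.] [659. -77.  21.] ztop 14.0 topmid [ 567.  -169.9   15.5]
t [ 364.63322511  -17.85182438 1159.7147001 ] [
[... 907 characters left out ...]
.4, 'qpos': array([-1.28776841,  0.62853499,  0.03847329,  1.51754686, -0.02698958,
        0.99630031, -0.0200425 ]), 'qd': array([ 5.96658687e-05,  1.10122504e-04, -5.72429001e-04, -2.05088281e-03,
        8.34111781e-04,  8.95086533e-04, -1.05359497e-04]), 'tau': array([-9.84035651e-04, -5.62674809e+01,  1.22387074e+00, -1.93478608e+01,
        1.09435612e-02,  4.21679404e-03, -2.90119920e-05]), 'eef_pos': array([222.1066898 , 610.78733646, 231.1782993 ]), 'tool_rot': array([-3.14132024e+00, -2.94746476e-05,  2.79272117e+00]), 'force': array([-0.26356131, -0.02618441,  0.35253051]), 'torque': array([-0.00108244, -0.02474744, -0.00255759]), 'gripper_force': 0.0, 'width': 85.50472153604801}
```

View pics/s.png

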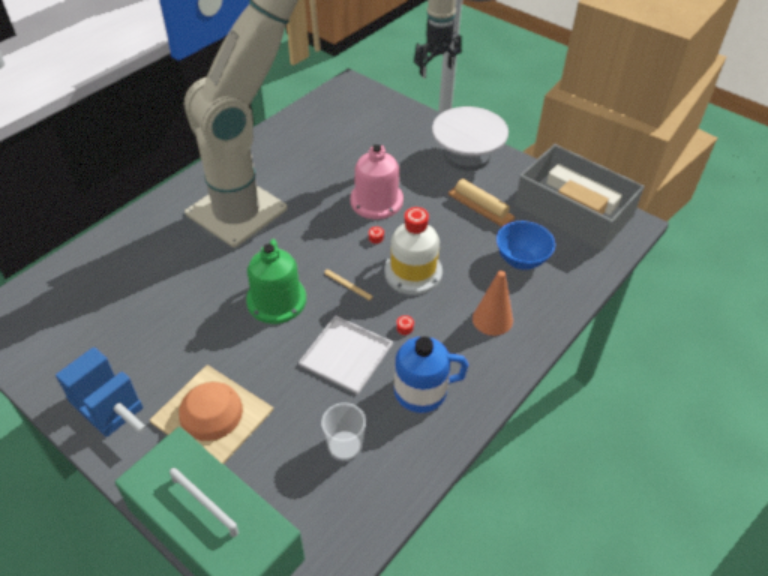

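View pics/t.png

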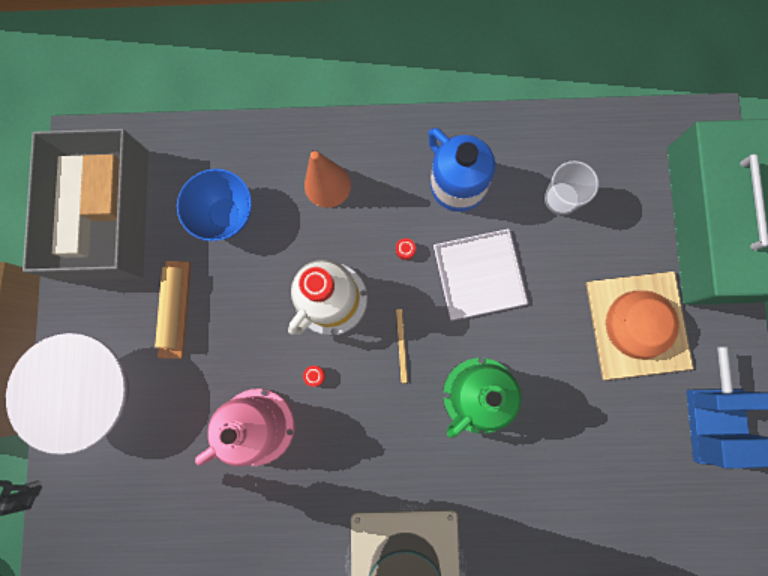

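The scene view shows the white jug with its red cap at (415,220), and the top view shows that cap at (316,283). The tray is at (480,273) in the top view. The two small red caps are look-alikes. The cap is at about (524,137) with its top at 212 mm, which agrees with the sizes given. The tray is at about (566,-169).

jog_arm --plan '[{"tx": 0,"ty": 0,"tz": -0.12,"wz": 0,"claw": 0},{"tx": -0.74,"ty": -0.57,"tz": -0.12,"wz": 0.67,"claw": 0},{"tx": -0.74,"ty": -0.57,"tz": -0.12,"wz": 0.67,"claw": 0},{"tx": -0.74,"ty": -0.57,"tz": -0.12,"wz": 0.67,"claw": 0},{"tx": -0.74,"ty": -0.57,"tz": -0.12,"wz": 0.67,"claw": 0},{"tx": -0.74,"ty": -0.57,"tz": -0.12,"wz": 0.67,"claw": 0},{"tx": -0.74,"ty": -0.57,"tz": -0.12,"wz": 0.67,"claw": 0},{"tx": -0.74,"ty": -0.57,"tz": -0.12,"wz": 0.67,"claw": 0},{"tx": -0.74,"ty": -0.57,"tz": -0.12,"wz": 0.67,"claw": 0},{"tx": -0.74,"ty": -0.57,"tz": -0.12,"wz": 0.67,"claw": 0},{"tx": -0.74,"ty": -0.57,"tz": -0.12,"wz": 0.67,"claw": 0}]'

```text
invalid input at $.plan[0]: expected keys tx, ty, tz, wx, wy, wz, claw
```

```bash
cat >> h.py <<'E'
def go(goal):
    s=ctrl.read_state();r=R.from_euler('xyz',s["tool_rot"])
    print("t",s["clock"],"q",s["qpos"].round(2),"pos",s["eef_pos"].round(1),"rot",s["tool_rot"].round(3),"F",s["force"].round(2),"T",s["torque"].round(3),"w",s["width"])
    print("frac",(r.inv().apply(np.array(goal)-s["eef_pos"])/300).round(4),"level",(R.from_euler('xyz',[np.pi,0,s["tool_rot"][2]]).as_matrix().T@r.as_matrix()).round(4)[:2,2])
E
python3 - <<'E'
from h import *
p=ctrl.get_image("top");W=cloud(p);h=p["img"].astype(int)
m=(W[...,2]>206)&(W[...,2]<220)&(np.hypot(W[...,0]-524,W[...,1]-137)<45)&(h[...,0]>0)
q=W[m];print(m.sum(),np.median(q[:,2]))
c,rad=cv2.minEnclosingCircle(q[:,:2].astype(np.float32));print(c,rad,q[:,:2].mean(0),(q.max(0)+q.min(0))/2)
go([524,137,240])
E
```

```text
371 209.22575425942432
(524.6146850585938, 137.49391174316406) 28.695392608642578 [524.53275401 137.3739558 ] [524.12647869 137.68776932 210.2914667 ]
t 0.45 q [-1.29  0.63  0.04  1.52 -0.03  1.   -0.02] pos [222.1 610.8 231.2] rot [-3.141  0.     2.793] F [ 0.32  0.49 -0.51] T [-0.01   0.037 -0.03 ] w 85.64814689865231
frac [-1.4855 -1.1404 -0.029 ] level [-0.     -0.0002]
```

Cap at (524.5, 137.5) with its top at about 211 mm. All the keys are needed in each row.

jog_arm --plan '[{"tx": 0,"ty": 0,"tz": -0.12,"wx": 0,"wy": 0,"wz": 0,"claw": 0},{"tx": -0.74,"ty": -0.57,"tz": -0.12,"wx": 0,"wy": 0,"wz": 0.67,"claw": 0},{"tx": -0.74,"ty": -0.57,"tz": -0.12,"wx": 0,"wy": 0,"wz": 0.67,"claw": 0},{"tx": -0.74,"ty": -0.57,"tz": -0.12,"wx": 0,"wy": 0,"wz": 0.67,"claw": 0},{"tx": -0.74,"ty": -0.57,"tz": -0.12,"wx": 0,"wy": 0,"wz": 0.67,"claw": 0},{"tx": -0.74,"ty": -0.57,"tz": -0.12,"wx": 0,"wy": 0,"wz": 0.67,"claw": 0},{"tx": -0.74,"ty": -0.57,"tz": -0.12,"wx": 0,"wy": 0,"wz": 0.67,"claw": 0},{"tx": -0.74,"ty": -0.57,"tz": -0.12,"wx": 0,"wy": 0,"wz": 0.67,"claw": 0},{"tx": -0.74,"ty": -0.57,"tz": -0.12,"wx": 0,"wy": 0,"wz": 0.67,"claw": 0},{"tx": -0.74,"ty": -0.57,"tz": -0.12,"wx": 0,"wy": 0,"wz": 0.67,"claw": 0},{"tx": -0.74,"ty": -0.57,"tz": -0.12,"wx": 0,"wy": 0,"wz": 0.67,"claw": 0}]'

```text
clock: 1.55
eef_pos: [371.6, 375.3, 267.2]
tool_rot: [-3.141, -0.0, 1.745]
force: [-0.4, -0.1, 0.4]
width: 85.1
gripper_force: 0.0
```

```bash
python3 -c "
from h import *
go([524.5,137.5,240])"
```

```text
t 1.55 q [-1.08  0.43  0.34  1.82 -0.18  0.93 -0.49] pos [371.6 375.3 267.2] rot [-3.141 -0.     1.745] F [-0.39 -0.06  0.41] T [ 0.036  0.021 -0.019] w 85.05216872999357
frac [-0.8689  0.3647  0.0902] level [ 0.0004 -0.0003]
```

jog_arm --plan '[{"tx": -0.869,"ty": 0.365,"tz": 0.07,"wx": 0,"wy": 0,"wz": 0,"claw": 0},{"tx": -0.869,"ty": 0.365,"tz": 0.07,"wx": 0,"wy": 0,"wz": 0,"claw": 0},{"tx": -0.869,"ty": 0.365,"tz": 0.07,"wx": 0,"wy": 0,"wz": 0,"claw": 0},{"tx": -0.869,"ty": 0.365,"tz": 0.07,"wx": 0,"wy": 0,"wz": 0,"claw": 0},{"tx": -0.869,"ty": 0.365,"tz": 0.07,"wx": 0,"wy": 0,"wz": 0,"claw": 0},{"tx": -0.869,"ty": 0.365,"tz": 0.07,"wx": 0,"wy": 0,"wz": 0,"claw": 0},{"tx": -0.869,"ty": 0.365,"tz": 0.07,"wx": 0,"wy": 0,"wz": 0,"claw": 0},{"tx": -0.869,"ty": 0.365,"tz": 0.07,"wx": 0,"wy": 0,"wz": 0,"claw": 0},{"tx": -0.869,"ty": 0.365,"tz": 0.07,"wx": 0,"wy": 0,"wz": 0,"claw": 0}]'

```text
clock: 2.45
eef_pos: [523.5, 137.8, 246.1]
tool_rot: [-3.141, -0.001, 1.744]
force: [-0.0, 0.5, -0.7]
width: 84.9
gripper_force: 0.0
```

```bash
python3 -c "
from h import *
go([524.5,137.5,180])"
```

```text
t 2.45 q [-0.55  0.48  0.36  1.81 -0.21  0.89  0.08] pos [523.5 137.8 246.1] rot [-3.141e+00 -1.000e-03  1.744e+00] F [-0.01  0.5  -0.74] T [0.025 0.044 0.016] w 84.92373257084373
frac [-0.0019  0.0034  0.2203] level [ 0.0012 -0.0008]
```

jog_arm --plan '[{"tx": -0.002,"ty": 0.0034,"tz": 0.11,"wx": 0,"wy": 0,"wz": 0,"claw": 0},{"tx": -0.002,"ty": 0.0034,"tz": 0.17,"wx": 0,"wy": 0,"wz": 0,"claw": 0},{"tx": -0.002,"ty": 0.0034,"tz": 0.217,"wx": 0,"wy": 0,"wz": 0,"claw": 0},{"tx": -0.002,"ty": 0.0034,"tz": 0.217,"wx": 0,"wy": 0,"wz": 0,"claw": 0},{"tx": -0.002,"ty": 0.0034,"tz": 0.217,"wx": 0,"wy": 0,"wz": 0,"claw": 0}]'

```text
clock: 2.95
eef_pos: [525.0, 136.9, 181.5]
tool_rot: [-3.142, -0.001, 1.743]
force: [0.3, 0.5, -0.3]
width: 85.3
gripper_force: 0.0
```

```bash
python3 -c "
from h import *
go([524.5,137.5,180])
p=ctrl.get_image('scene');cv2.imwrite('pics/c.png',cv2.resize(p['img'][110:210,220:330,::-1],None,fx=5,fy=5))"
```

```text
t 2.95 q [-0.52  0.56  0.32  1.88 -0.25  0.74  0.12] pos [525.  136.9 181.5] rot [-3.142e+00 -1.000e-03  1.743e+00] F [ 0.34  0.45 -0.31] T [ 0.058 -0.005  0.009] w 85.28928406505601
frac [ 0.0024 -0.0014  0.0049] level [ 0.0005 -0.0001]
```

View pics/c.png

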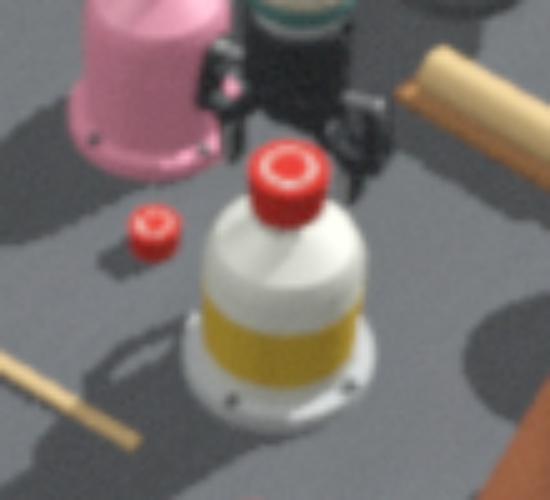

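The fingers straddle the cap: their tips are at (235,155) and (355,185) in the crop, either side of the cap at (290,180). Closing now.

jog_arm --plan '[{"tx": 0,"ty": 0,"tz": 0,"wx": 0,"wy": 0,"wz": 0,"claw": 0.25},{"tx": 0,"ty": 0,"tz": 0,"wx": 0,"wy": 0,"wz": 0,"claw": 0.3},{"tx": 0,"ty": 0,"tz": 0,"wx": 0,"wy": 0,"wz": 0,"claw": 1},{"tx": 0,"ty": 0,"tz": 0,"wx": 0,"wy": 0,"wz": 0,"claw": 1},{"tx": 0,"ty": 0,"tz": 0,"wx": 0,"wy": 0,"wz": 0,"claw": 1},{"tx": 0,"ty": 0,"tz": 0,"wx": 0,"wy": 0,"wz": 0,"claw": 1}]'

```text
clock: 3.6
eef_pos: [525.2, 135.6, 181.8]
tool_rot: [3.142, -0.001, 1.74]
force: [-2.4, -0.0, 5.6]
width: 55.0
gripper_force: 62.2
```

```bash
python3 -c "
from h import *
go([524.5,137.5,180])"
```

```text
t 3.6 q [-0.52  0.56  0.33  1.88 -0.25  0.74  0.12] pos [525.2 135.6 181.8] rot [ 3.142e+00 -1.000e-03  1.740e+00] F [-2.4  -0.01  5.64] T [ 0.08   0.567 -0.025] w 54.96138413831565
frac [ 0.0066 -0.0012  0.0061] level [0.0007 0.    ]
```

jog_arm --plan '[{"tx": 0,"ty": 0,"tz": 0.005,"wx": 0,"wy": 0,"wz": 0,"claw": 1},{"tx": 0,"ty": 0,"tz": 0.01,"wx": 0,"wy": 0,"wz": 0,"claw": 1},{"tx": 0,"ty": 0,"tz": 0.015,"wx": 0,"wy": 0,"wz": 0,"claw": 1},{"tx": 0,"ty": 0,"tz": 0.015,"wx": 0,"wy": 0,"wz": 0,"claw": 1}]'

```text
clock: 4.0
eef_pos: [525.2, 135.6, 177.9]
tool_rot: [3.141, -0.001, 1.74]
force: [-5.1, -0.0, 11.4]
width: 55.4
gripper_force: 62.7
```

```bash
python3 -c "
from h import *
go([524.5,137.5,180])"
```

```text
t 4.0 q [-0.52  0.56  0.32  1.88 -0.26  0.73  0.12] pos [525.2 135.6 177.9] rot [ 3.141e+00 -1.000e-03  1.740e+00] F [-5.14 -0.   11.39] T [ 0.001  0.896 -0.012] w 55.39977421938249
frac [ 0.0067 -0.0013 -0.007 ] level [0.001  0.0003]
```

jog_arm --plan '[{"tx": 0,"ty": -0.002,"tz": 0.005,"wx": 0,"wy": 0,"wz": 0,"claw": 1},{"tx": 0,"ty": -0.004,"tz": 0.01,"wx": 0,"wy": 0,"wz": 0,"claw": 1},{"tx": 0,"ty": -0.004,"tz": 0.011,"wx": 0,"wy": 0,"wz": 0,"claw": 1},{"tx": 0,"ty": -0.004,"tz": 0.011,"wx": 0,"wy": 0,"wz": 0,"claw": 1}]'

```text
clock: 4.4
eef_pos: [525.2, 135.6, 175.6]
tool_rot: [3.139, -0.001, 1.74]
force: [-4.7, 0.8, 16.6]
width: 55.4
gripper_force: 63.3
```

```bash
python3 -c "
from h import *
go([524.5,137.5,180])"
```

```text
t 4.4 q [-0.52  0.57  0.32  1.89 -0.26  0.73  0.12] pos [525.2 135.6 175.6] rot [ 3.139e+00 -1.000e-03  1.740e+00] F [-4.73  0.82 16.61] T [0.012 0.823 0.083] w 55.446248457294935
frac [ 0.0066 -0.0013 -0.0146] level [0.0014 0.003 ]
```

jog_arm --plan '[{"tx": 0,"ty": 0,"tz": 0,"wx": 0,"wy": 0,"wz": -0.03,"claw": 1},{"tx": 0,"ty": 0,"tz": 0,"wx": 0,"wy": 0,"wz": -0.07,"claw": 1},{"tx": 0,"ty": 0,"tz": 0,"wx": 0,"wy": 0,"wz": -0.11,"claw": 1},{"tx": 0,"ty": 0,"tz": 0,"wx": 0,"wy": 0,"wz": -0.11,"claw": 1}]'

```text
clock: 4.8
eef_pos: [525.5, 135.8, 175.8]
tool_rot: [3.138, -0.001, 1.914]
force: [-2.7, 1.4, 16.9]
width: 55.2
gripper_force: 63.2
```

```bash
python3 -c "
from h import *
go([524.5,137.5,180])"
```

```text
t 4.8 q [-0.48  0.56  0.27  1.89 -0.22  0.72  0.25] pos [525.5 135.8 175.8] rot [ 3.138e+00 -1.000e-03  1.914e+00] F [-2.65  1.38 16.92] T [0.103 0.779 0.103] w 55.23543571439395
frac [ 0.0064 -0.0012 -0.0142] level [0.001 0.004]
```

jog_arm --plan '[{"tx": 0,"ty": 0,"tz": 0,"wx": 0,"wy": 0,"wz": -0.04,"claw": 1},{"tx": 0,"ty": 0,"tz": 0,"wx": 0,"wy": 0,"wz": -0.08,"claw": 1},{"tx": 0,"ty": 0,"tz": 0,"wx": 0,"wy": 0,"wz": -0.12,"claw": 1},{"tx": 0,"ty": 0,"tz": 0,"wx": 0,"wy": 0,"wz": -0.16,"claw": 1},{"tx": 0,"ty": 0,"tz": 0,"wx": 0,"wy": 0,"wz": -0.2,"claw": 1},{"tx": 0,"ty": 0,"tz": 0,"wx": 0,"wy": 0,"wz": -0.2,"claw": 1}]'

```text
clock: 5.4
eef_pos: [525.9, 135.9, 175.9]
tool_rot: [3.137, 0.001, 2.229]
force: [-1.5, 0.9, 16.0]
width: 55.5
gripper_force: 63.2
```

```bash
python3 -c "
from h import *
go([524.5,137.5,180])"
```

```text
t 5.4 q [-0.42  0.55  0.18  1.88 -0.14  0.71  0.49] pos [525.9 135.9 175.9] rot [3.137e+00 1.000e-03 2.229e+00] F [-1.46  0.94 15.97] T [0.092 0.592 0.097] w 55.544626119753595
frac [ 0.007  -0.0006 -0.0138] level [-0.0009  0.0049]
```

jog_arm --plan '[{"tx": 0,"ty": 0,"tz": 0.001,"wx": 0,"wy": 0,"wz": -0.02,"claw": 1},{"tx": 0,"ty": 0,"tz": 0.002,"wx": 0,"wy": 0,"wz": -0.04,"claw": 1},{"tx": 0,"ty": 0,"tz": 0.002,"wx": 0,"wy": 0,"wz": -0.04,"claw": 1}]'

```text
clock: 5.7
eef_pos: [526.0, 136.1, 175.4]
tool_rot: [3.137, 0.001, 2.291]
force: [-1.7, 1.4, 17.0]
width: 55.2
gripper_force: 63.3
```

```bash
cat > r.py <<'E'
from h import *
s=ctrl.read_state()
print("t",s["clock"],"yaw",np.degrees(s["tool_rot"][2]-1.740).round(2),"F",s["force"].round(1),"T",s["torque"].round(3),"tau7",s["tau"][6].round(3),"pos",s["eef_pos"].round(1),"q7",s["qpos"][6].round(2))
E
python3 r.py
```

```text
t 5.7 yaw 31.55 F [-1.7  1.4 17. ] T [0.126 0.703 0.027] tau7 0.115 pos [526.  136.1 175.4] q7 0.54
```

jog_arm --plan '[{"tx": 0,"ty": 0,"tz": 0,"wx": 0,"wy": 0,"wz": -0.01,"claw": 1},{"tx": 0,"ty": 0,"tz": 0,"wx": 0,"wy": 0,"wz": -0.02,"claw": 1},{"tx": 0,"ty": 0,"tz": 0,"wx": 0,"wy": 0,"wz": -0.02,"claw": 1}]'

```text
clock: 6.0
eef_pos: [526.0, 136.2, 175.4]
tool_rot: [3.136, 0.001, 2.322]
force: [-2.5, 1.7, 16.4]
width: 55.1
gripper_force: 63.3
```

```bash
python3 r.py
```

```text
t 6.0 yaw 33.33 F [-2.5  1.7 16.4] T [ 0.142  0.67  -0.047] tau7 0.103 pos [526.  136.2 175.4] q7 0.57
```

jog_arm --plan '[{"tx": 0,"ty": 0,"tz": 0,"wx": 0,"wy": 0,"wz": -0.01,"claw": 1},{"tx": 0,"ty": 0,"tz": 0,"wx": 0,"wy": 0,"wz": -0.02,"claw": 1},{"tx": 0,"ty": 0,"tz": 0,"wx": 0,"wy": 0,"wz": -0.02,"claw": 1}]'

```text
clock: 6.3
eef_pos: [526.1, 136.2, 175.4]
tool_rot: [3.136, 0.002, 2.353]
force: [-3.0, 0.9, 15.6]
width: 55.0
gripper_force: 63.3
```

```bash
python3 r.py
```

```text
t 6.3 yaw 35.13 F [-3.   0.9 15.6] T [ 0.168  0.624 -0.017] tau7 0.118 pos [526.1 136.2 175.4] q7 0.59
```

jog_arm --plan '[{"tx": 0,"ty": 0,"tz": 0.001,"wx": 0,"wy": 0,"wz": -0.012,"claw": 1},{"tx": 0,"ty": 0,"tz": 0.002,"wx": 0,"wy": 0,"wz": -0.024,"claw": 1},{"tx": 0,"ty": 0,"tz": 0.002,"wx": 0,"wy": 0,"wz": -0.024,"claw": 1}]'

```text
clock: 6.6
eef_pos: [526.1, 136.2, 174.9]
tool_rot: [3.136, 0.002, 2.391]
force: [-2.7, 1.1, 17.6]
width: 55.5
gripper_force: 63.3
```

```bash
python3 r.py
```

```text
t 6.6 yaw 37.28 F [-2.7  1.1 17.6] T [ 0.178  0.686 -0.073] tau7 0.125 pos [526.1 136.2 174.9] q7 0.62
```

jog_arm --plan '[{"tx": 0,"ty": 0,"tz": 0,"wx": 0,"wy": 0,"wz": -0.012,"claw": 1},{"tx": 0,"ty": 0,"tz": 0,"wx": 0,"wy": 0,"wz": -0.024,"claw": 1},{"tx": 0,"ty": 0,"tz": 0,"wx": 0,"wy": 0,"wz": -0.024,"claw": 1}]'

```text
clock: 6.9
eef_pos: [526.1, 136.3, 174.9]
tool_rot: [3.136, 0.002, 2.429]
force: [-2.8, 0.6, 17.0]
width: 55.2
gripper_force: 63.3
```

```bash
python3 r.py
```

```text
t 6.9 yaw 39.45 F [-2.8  0.6 17. ] T [ 0.092  0.614 -0.02 ] tau7 0.125 pos [526.1 136.3 174.9] q7 0.65
```

jog_arm --plan '[{"tx": 0,"ty": 0,"tz": 0,"wx": 0,"wy": 0,"wz": -0.012,"claw": 1},{"tx": 0,"ty": 0,"tz": 0,"wx": 0,"wy": 0,"wz": -0.024,"claw": 1},{"tx": 0,"ty": 0,"tz": 0,"wx": 0,"wy": 0,"wz": -0.024,"claw": 1}]'

```text
clock: 7.2
eef_pos: [526.1, 136.3, 174.9]
tool_rot: [3.136, 0.002, 2.466]
force: [-2.0, 0.7, 17.9]
width: 55.2
gripper_force: 63.3
```

```bash
python3 r.py
```

```text
t 7.2 yaw 41.61 F [-2.   0.7 17.9] T [ 0.159  0.595 -0.115] tau7 0.112 pos [526.1 136.3 174.9] q7 0.68
```

jog_arm --plan '[{"tx": 0,"ty": 0,"tz": 0,"wx": 0,"wy": 0,"wz": -0.012,"claw": 1},{"tx": 0,"ty": 0,"tz": 0,"wx": 0,"wy": 0,"wz": -0.024,"claw": 1},{"tx": 0,"ty": 0,"tz": 0,"wx": 0,"wy": 0,"wz": -0.024,"claw": 1}]'

```text
clock: 7.5
eef_pos: [526.3, 136.3, 175.0]
tool_rot: [3.136, 0.003, 2.504]
force: [-3.4, 0.8, 17.6]
width: 54.7
gripper_force: 63.3
```

```bash
python3 r.py
```

```text
t 7.5 yaw 43.77 F [-3.4  0.8 17.6] T [ 0.127  0.624 -0.014] tau7 0.115 pos [526.3 136.3 175. ] q7 0.71
```

jog_arm --plan '[{"tx": 0,"ty": 0,"tz": 0,"wx": 0,"wy": 0,"wz": -0.012,"claw": 1},{"tx": 0,"ty": 0,"tz": 0,"wx": 0,"wy": 0,"wz": -0.024,"claw": 1},{"tx": 0,"ty": 0,"tz": 0,"wx": 0,"wy": 0,"wz": -0.024,"claw": 1}]'

```text
clock: 7.8
eef_pos: [526.3, 136.3, 175.0]
tool_rot: [3.136, 0.003, 2.542]
force: [-2.6, 1.8, 17.6]
width: 55.2
gripper_force: 63.3
```

```bash
python3 r.py
```

```text
t 7.8 yaw 45.93 F [-2.6  1.8 17.6] T [0.165 0.555 0.033] tau7 0.118 pos [526.3 136.3 175. ] q7 0.74
```

jog_arm --plan '[{"tx": 0,"ty": 0,"tz": 0,"wx": 0,"wy": 0,"wz": -0.012,"claw": 1},{"tx": 0,"ty": 0,"tz": 0,"wx": 0,"wy": 0,"wz": -0.024,"claw": 1},{"tx": 0,"ty": 0,"tz": 0,"wx": 0,"wy": 0,"wz": -0.024,"claw": 1}]'

```text
clock: 8.1
eef_pos: [526.4, 136.3, 175.0]
tool_rot: [3.136, 0.003, 2.579]
force: [-2.6, 1.4, 17.5]
width: 55.3
gripper_force: 63.3
```

```bash
python3 r.py
```

```text
t 8.1 yaw 48.09 F [-2.6  1.4 17.5] T [ 0.14   0.568 -0.003] tau7 0.104 pos [526.4 136.3 175. ] q7 0.76
```

jog_arm --plan '[{"tx": 0,"ty": 0,"tz": 0,"wx": 0,"wy": 0,"wz": -0.012,"claw": 1},{"tx": 0,"ty": 0,"tz": 0,"wx": 0,"wy": 0,"wz": -0.024,"claw": 1},{"tx": 0,"ty": 0,"tz": 0,"wx": 0,"wy": 0,"wz": -0.024,"claw": 1}]'

```text
clock: 8.4
eef_pos: [526.4, 136.4, 175.0]
tool_rot: [3.136, 0.003, 2.617]
force: [-1.7, 1.2, 17.3]
width: 55.3
gripper_force: 63.3
```

```bash
python3 r.py
```

```text
t 8.4 yaw 50.26 F [-1.7  1.2 17.3] T [ 0.176  0.561 -0.019] tau7 0.111 pos [526.4 136.4 175. ] q7 0.79
```

jog_arm --plan '[{"tx": 0,"ty": 0,"tz": 0,"wx": 0,"wy": 0,"wz": -0.012,"claw": 1},{"tx": 0,"ty": 0,"tz": 0,"wx": 0,"wy": 0,"wz": -0.024,"claw": 1},{"tx": 0,"ty": 0,"tz": 0,"wx": 0,"wy": 0,"wz": -0.024,"claw": 1}]'

```text
clock: 8.7
eef_pos: [526.4, 136.4, 175.0]
tool_rot: [3.137, 0.004, 2.655]
force: [-1.8, 1.7, 16.9]
width: 55.3
gripper_force: 63.3
```

```bash
python3 r.py
```

```text
t 8.7 yaw 52.42 F [-1.8  1.7 16.9] T [ 0.182  0.55  -0.053] tau7 0.097 pos [526.4 136.4 175. ] q7 0.82
```

jog_arm --plan '[{"tx": 0,"ty": 0,"tz": 0,"wx": 0,"wy": 0,"wz": -0.012,"claw": 1},{"tx": 0,"ty": 0,"tz": 0,"wx": 0,"wy": 0,"wz": -0.024,"claw": 1},{"tx": 0,"ty": 0,"tz": 0,"wx": 0,"wy": 0,"wz": -0.024,"claw": 1}]'

```text
clock: 9.0
eef_pos: [526.5, 136.5, 175.0]
tool_rot: [3.137, 0.004, 2.693]
force: [-2.2, 2.0, 17.3]
width: 55.0
gripper_force: 63.4
```

```bash
python3 r.py
```

```text
t 9.0 yaw 54.58 F [-2.2  2.  17.3] T [ 0.208  0.479 -0.026] tau7 0.094 pos [526.5 136.5 175. ] q7 0.85
```

jog_arm --plan '[{"tx": 0,"ty": 0,"tz": 0,"wx": 0,"wy": 0,"wz": -0.012,"claw": 1},{"tx": 0,"ty": 0,"tz": 0,"wx": 0,"wy": 0,"wz": -0.024,"claw": 1},{"tx": 0,"ty": 0,"tz": 0,"wx": 0,"wy": 0,"wz": -0.024,"claw": 1}]'

```text
clock: 9.3
eef_pos: [526.4, 136.6, 175.1]
tool_rot: [3.137, 0.004, 2.73]
force: [-2.6, 1.9, 17.6]
width: 55.2
gripper_force: 63.4
```

```bash
python3 r.py
```

```text
t 9.3 yaw 56.74 F [-2.6  1.9 17.6] T [ 0.143  0.529 -0.014] tau7 0.092 pos [526.4 136.6 175.1] q7 0.88
```

jog_arm --plan '[{"tx": 0,"ty": 0,"tz": 0,"wx": 0,"wy": 0,"wz": -0.012,"claw": 1},{"tx": 0,"ty": 0,"tz": 0,"wx": 0,"wy": 0,"wz": -0.024,"claw": 1},{"tx": 0,"ty": 0,"tz": 0,"wx": 0,"wy": 0,"wz": -0.024,"claw": 1}]'

```text
clock: 9.6
eef_pos: [526.5, 136.6, 175.1]
tool_rot: [3.137, 0.004, 2.768]
force: [-2.8, 1.9, 16.8]
width: 55.1
gripper_force: 63.4
```

```bash
python3 r.py
```

```text
t 9.6 yaw 58.9 F [-2.8  1.9 16.8] T [ 0.193  0.546 -0.015] tau7 0.098 pos [526.5 136.6 175.1] q7 0.91
```

jog_arm --plan '[{"tx": 0,"ty": 0,"tz": 0,"wx": 0,"wy": 0,"wz": -0.012,"claw": 1},{"tx": 0,"ty": 0,"tz": 0,"wx": 0,"wy": 0,"wz": -0.024,"claw": 1},{"tx": 0,"ty": 0,"tz": 0,"wx": 0,"wy": 0,"wz": -0.024,"claw": 1}]'

```text
clock: 9.9
eef_pos: [526.5, 136.6, 175.0]
tool_rot: [3.137, 0.005, 2.806]
force: [-2.7, 1.8, 17.5]
width: 54.8
gripper_force: 63.4
```

```bash
python3 r.py
```

```text
t 9.9 yaw 61.06 F [-2.7  1.8 17.5] T [ 0.131  0.506 -0.035] tau7 0.106 pos [526.5 136.6 175. ] q7 0.94
```

jog_arm --plan '[{"tx": 0,"ty": 0,"tz": 0,"wx": 0,"wy": 0,"wz": -0.012,"claw": 1},{"tx": 0,"ty": 0,"tz": 0,"wx": 0,"wy": 0,"wz": -0.024,"claw": 1},{"tx": 0,"ty": 0,"tz": 0,"wx": 0,"wy": 0,"wz": -0.024,"claw": 1}]'

```text
clock: 10.2
eef_pos: [526.5, 136.6, 175.1]
tool_rot: [3.137, 0.005, 2.843]
force: [-1.4, 1.2, 17.1]
width: 55.0
gripper_force: 63.4
```

```bash
python3 r.py
```

```text
t 10.2 yaw 63.22 F [-1.4  1.2 17.1] T [ 0.269  0.478 -0.023] tau7 0.108 pos [526.5 136.6 175.1] q7 0.97
```

jog_arm --plan '[{"tx": 0,"ty": 0,"tz": 0,"wx": 0,"wy": 0,"wz": -0.012,"claw": 1},{"tx": 0,"ty": 0,"tz": 0,"wx": 0,"wy": 0,"wz": -0.024,"claw": 1},{"tx": 0,"ty": 0,"tz": 0,"wx": 0,"wy": 0,"wz": -0.024,"claw": 1}]'

```text
clock: 10.5
eef_pos: [526.4, 136.9, 175.1]
tool_rot: [3.137, 0.005, 2.881]
force: [-2.1, 2.3, 17.1]
width: 54.8
gripper_force: 63.3
```

```bash
python3 r.py
```

```text
t 10.5 yaw 65.37 F [-2.1  2.3 17.1] T [ 0.399  0.539 -0.114] tau7 0.182 pos [526.4 136.9 175.1] q7 1.0
```

Torque is starting to rise, so I'm taking smaller steps.

jog_arm --plan '[{"tx": 0,"ty": 0,"tz": 0,"wx": 0,"wy": 0,"wz": -0.005,"claw": 1},{"tx": 0,"ty": 0,"tz": 0,"wx": 0,"wy": 0,"wz": -0.01,"claw": 1},{"tx": 0,"ty": 0,"tz": 0,"wx": 0,"wy": 0,"wz": -0.01,"claw": 1}]'

```text
clock: 10.8
eef_pos: [526.4, 137.0, 175.1]
tool_rot: [3.137, 0.005, 2.896]
force: [-2.1, 2.6, 17.2]
width: 55.1
gripper_force: 63.3
```

```bash
python3 r.py
```

```text
t 10.8 yaw 66.24 F [-2.1  2.6 17.2] T [ 0.425  0.58  -0.223] tau7 0.213 pos [526.4 137.  175.1] q7 1.01
```

jog_arm --plan '[{"tx": 0,"ty": 0,"tz": 0,"wx": 0,"wy": 0,"wz": -0.004,"claw": 1},{"tx": 0,"ty": 0,"tz": 0,"wx": 0,"wy": 0,"wz": -0.004,"claw": 1}]'

```text
clock: 11.0
eef_pos: [526.4, 137.0, 175.1]
tool_rot: [3.137, 0.005, 2.902]
force: [-2.6, 1.9, 17.5]
width: 55.3
gripper_force: 63.3
```

```bash
python3 r.py
```

```text
t 11.0 yaw 66.59 F [-2.6  1.9 17.5] T [ 0.444  0.611 -0.187] tau7 0.264 pos [526.4 137.  175.1] q7 1.01
```

The stop is at about 65.2°. Next I undo the twist, then ease off upwards.

jog_arm --plan '[{"tx": 0,"ty": 0,"tz": 0,"wx": 0,"wy": 0,"wz": 0.012,"claw": 1},{"tx": 0,"ty": 0,"tz": 0,"wx": 0,"wy": 0,"wz": 0.024,"claw": 1},{"tx": 0,"ty": 0,"tz": 0,"wx": 0,"wy": 0,"wz": 0.024,"claw": 1},{"tx": 0,"ty": 0,"tz": -0.007,"wx": 0,"wy": 0,"wz": 0.024,"claw": 1},{"tx": 0,"ty": 0,"tz": -0.014,"wx": 0,"wy": 0,"wz": 0.024,"claw": 1},{"tx": 0,"ty": 0,"tz": -0.02,"wx": 0,"wy": 0,"wz": 0.024,"claw": 1},{"tx": 0,"ty": 0,"tz": -0.02,"wx": 0,"wy": 0,"wz": 0.024,"claw": 1}]'

```text
clock: 11.7
eef_pos: [526.4, 136.9, 180.2]
tool_rot: [3.137, 0.004, 2.865]
force: [0.6, 2.4, 10.1]
width: 54.8
gripper_force: 62.6
```

```bash
python3 r.py
```

```text
t 11.7 yaw 64.47 F [ 0.6  2.4 10.1] T [ 0.5    0.11  -0.043] tau7 0.029 pos [526.4 136.9 180.2] q7 0.98
```

jog_arm --plan '[{"tx": 0,"ty": 0,"tz": -0.006,"wx": 0,"wy": 0,"wz": 0,"claw": 1},{"tx": 0,"ty": 0,"tz": -0.012,"wx": 0,"wy": 0,"wz": 0,"claw": 1},{"tx": 0,"ty": 0,"tz": -0.018,"wx": 0,"wy": 0,"wz": 0,"claw": 1},{"tx": 0,"ty": 0,"tz": -0.018,"wx": 0,"wy": 0,"wz": 0,"claw": 1}]'

```text
clock: 12.1
eef_pos: [524.7, 135.8, 184.0]
tool_rot: [3.14, 0.001, 2.865]
force: [0.7, 3.2, 3.3]
width: 55.3
gripper_force: 63.1
```

```bash
python3 r.py
```

```text
t 12.1 yaw 64.47 F [0.7 3.2 3.3] T [ 0.612 -0.239 -0.002] tau7 -0.002 pos [524.7 135.8 184. ] q7 0.98
```

jog_arm --plan '[{"tx": 0,"ty": 0,"tz": -0.01,"wx": 0,"wy": 0,"wz": 0,"claw": 1},{"tx": 0,"ty": 0,"tz": -0.02,"wx": 0,"wy": 0,"wz": 0,"claw": 1},{"tx": 0,"ty": 0,"tz": -0.03,"wx": 0,"wy": 0,"wz": 0,"claw": 1},{"tx": 0,"ty": 0,"tz": -0.03,"wx": 0,"wy": 0,"wz": 0,"claw": 1}]'

```text
clock: 12.5
eef_pos: [524.2, 134.9, 192.7]
tool_rot: [-3.141, 0.0, 2.865]
force: [2.1, 2.0, 0.6]
width: 55.0
gripper_force: 64.1
```

```bash
python3 r.py
```

```text
t 12.5 yaw 64.45 F [2.1 2.  0.6] T [ 0.544 -0.459 -0.025] tau7 -0.02 pos [524.2 134.9 192.7] q7 0.98
```

jog_arm --plan '[{"tx": 0,"ty": 0,"tz": -0.03,"wx": 0,"wy": 0,"wz": 0,"claw": 1},{"tx": 0,"ty": 0,"tz": -0.06,"wx": 0,"wy": 0,"wz": 0,"claw": 1},{"tx": 0,"ty": 0,"tz": -0.1,"wx": 0,"wy": 0,"wz": 0,"claw": 1},{"tx": 0,"ty": 0,"tz": -0.15,"wx": 0,"wy": 0,"wz": 0,"claw": 1},{"tx": 0,"ty": 0,"tz": -0.2,"wx": 0,"wy": 0,"wz": 0,"claw": 1},{"tx": 0,"ty": 0,"tz": -0.24,"wx": 0,"wy": 0,"wz": 0,"claw": 1},{"tx": 0,"ty": 0,"tz": -0.24,"wx": 0,"wy": 0,"wz": 0,"claw": 1}]'

```text
clock: 13.2
eef_pos: [525.1, 135.2, 266.8]
tool_rot: [3.14, 0.003, 2.865]
force: [0.4, 1.4, 0.2]
width: 55.2
gripper_force: 64.3
```

```bash
python3 -c "
from h import *
go([566.5,-169.5,150])
p=ctrl.get_image('scene');cv2.imwrite('pics/d.png',cv2.resize(p['img'][80:210,200:340,::-1],None,fx=4,fy=4))
p=ctrl.get_image('top');W=cloud(p)
q=W[ctrl.trace(p,'tray')[0]['pixels']&(W[...,2]<25)]
print(cv2.minAreaRect(q[:,:2].astype(np.float32)),np.median(q[:,2]))"
```

```text
t 13.2 q [-0.3   0.43 -0.01  1.78  0.    0.93  0.99] pos [525.1 135.2 266.8] rot [3.140e+00 3.000e-03 2.865e+00] F [0.39 1.44 0.17] T [ 0.046 -0.036  0.018] w 55.22206853686023
frac [-0.4093 -0.94    0.3888] level [-0.003   0.0017]
((568.2764892578125, -170.3917999267578), (169.32032775878906, 166.9490203857422), 11.9364595413208) 4.583838629667525
```

View pics/d.png

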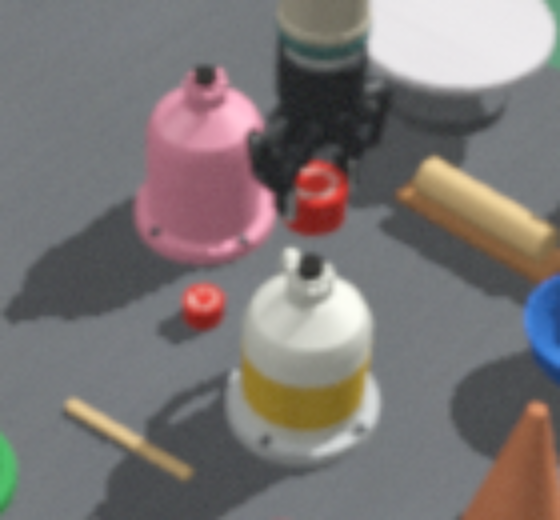

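The red cap is held in the gripper at (320,195) and the jug neck is bare at (310,270). Next I carry it to the tray.

jog_arm --plan '[{"tx": -0.05,"ty": -0.12,"tz": 0,"wx": 0,"wy": 0,"wz": 0,"claw": 1},{"tx": -0.12,"ty": -0.27,"tz": 0,"wx": 0,"wy": 0,"wz": 0,"claw": 1},{"tx": -0.18,"ty": -0.42,"tz": 0,"wx": 0,"wy": 0,"wz": 0,"claw": 1},{"tx": -0.25,"ty": -0.57,"tz": 0.05,"wx": 0,"wy": 0,"wz": 0,"claw": 1},{"tx": -0.31,"ty": -0.72,"tz": 0.12,"wx": 0,"wy": 0,"wz": 0,"claw": 1},{"tx": -0.38,"ty": -0.86,"tz": 0.22,"wx": 0,"wy": 0,"wz": 0,"claw": 1},{"tx": -0.41,"ty": -0.94,"tz": 0.32,"wx": 0,"wy": 0,"wz": 0,"claw": 1},{"tx": -0.41,"ty": -0.94,"tz": 0.42,"wx": 0,"wy": 0,"wz": 0,"claw": 1},{"tx": -0.41,"ty": -0.94,"tz": 0.5,"wx": 0,"wy": 0,"wz": 0,"claw": 1},{"tx": -0.41,"ty": -0.94,"tz": 0.52,"wx": 0,"wy": 0,"wz": 0,"claw": 1},{"tx": -0.41,"ty": -0.94,"tz": 0.52,"wx": 0,"wy": 0,"wz": 0,"claw": 1}]'

```text
clock: 14.45
eef_pos: [564.5, -169.2, 107.3]
tool_rot: [3.142, -0.003, 2.865]
force: [-1.0, 0.4, 0.1]
width: 55.0
gripper_force: 64.4
```

```bash
python3 -c "
from h import *
go([567,-170,25])
p=ctrl.get_image('scene');W=cloud(p);h=p['img'].astype(int)
s=ctrl.read_state()['eef_pos']
m=(h[...,0]>150)&(h[...,1]<80)&(h[...,2]<80)&(np.hypot(W[...,0]-s[0],W[...,1]-s[1])<50)&(W[...,2]>50)
q=W[m];print(m.sum(),q.min(0),q.max(0),np.percentile(q[:,2],[5,95]),s)"
```

```text
t 14.45 q [ 0.23  0.7   0.02  1.8  -0.02  0.64  1.56] pos [ 564.5 -169.2  107.3] rot [ 3.142e+00 -3.000e-03  2.865e+00] F [-1.    0.39  0.11] T [-0.014  0.026 -0.039] w 54.98321688475359
frac [-9.600e-03 -2.000e-04  2.744e-01] level [0.0032 0.    ]
88 [ 542.55763251 -192.39878825  100.09430399] [ 591.38930131 -140.88680282  141.5603285 ] [117.39686294 137.14579189] [ 565.54552441 -169.37896781  108.62812149]
```

jog_arm --plan '[{"tx": -0.005,"ty": 0,"tz": 0.08,"wx": 0,"wy": 0,"wz": 0,"claw": 1},{"tx": -0.005,"ty": 0,"tz": 0.16,"wx": 0,"wy": 0,"wz": 0,"claw": 1},{"tx": -0.005,"ty": 0,"tz": 0.22,"wx": 0,"wy": 0,"wz": 0,"claw": 1},{"tx": -0.005,"ty": 0,"tz": 0.26,"wx": 0,"wy": 0,"wz": 0,"claw": 1},{"tx": -0.005,"ty": 0,"tz": 0.28,"wx": 0,"wy": 0,"wz": 0,"claw": 1},{"tx": -0.005,"ty": 0,"tz": 0.29,"wx": 0,"wy": 0,"wz": 0,"claw": 1},{"tx": -0.005,"ty": 0,"tz": 0.29,"wx": 0,"wy": 0,"wz": 0,"claw": 1}]'

```text
clock: 15.2
eef_pos: [567.4, -170.2, 22.1]
tool_rot: [3.142, 0.001, 2.865]
force: [0.6, -0.4, -0.8]
width: 55.4
gripper_force: 64.4
```

```bash
python3 r.py
```

```text
t 15.2 yaw 64.47 F [ 0.6 -0.4 -0.8] T [ 0.024  0.047 -0.04 ] tau7 0.0 pos [ 567.4 -170.2   22.1] q7 1.56
```

Lowering by 8 mm, slowly.

jog_arm --plan '[{"tx": 0,"ty": 0,"tz": 0.009,"wx": 0,"wy": 0,"wz": 0,"claw": 1},{"tx": 0,"ty": 0,"tz": 0.018,"wx": 0,"wy": 0,"wz": 0,"claw": 1},{"tx": 0,"ty": 0,"tz": 0.027,"wx": 0,"wy": 0,"wz": 0,"claw": 1},{"tx": 0,"ty": 0,"tz": 0.027,"wx": 0,"wy": 0,"wz": 0,"claw": 1}]'

```text
clock: 15.6
eef_pos: [567.2, -170.2, 14.4]
tool_rot: [3.142, 0.001, 2.865]
force: [-1.0, 0.7, 5.8]
width: 54.8
gripper_force: 65.3
```

jog_arm --plan '[{"tx": 0,"ty": 0,"tz": 0.004,"wx": 0,"wy": 0,"wz": 0,"claw": 1},{"tx": 0,"ty": 0,"tz": 0.004,"wx": 0,"wy": 0,"wz": 0,"claw": 1}]'

```text
clock: 15.8
eef_pos: [567.3, -170.2, 14.4]
tool_rot: [3.142, 0.001, 2.865]
force: [-3.7, 1.0, 15.8]
width: 54.8
gripper_force: 66.3
```

jog_arm --plan '[{"tx": 0,"ty": 0,"tz": -0.003,"wx": 0,"wy": 0,"wz": 0,"claw": 1},{"tx": 0,"ty": 0,"tz": -0.0045,"wx": 0,"wy": 0,"wz": 0,"claw": 1},{"tx": 0,"ty": 0,"tz": -0.0045,"wx": 0,"wy": 0,"wz": 0,"claw": 1}]'

```text
clock: 16.1
eef_pos: [567.2, -170.2, 14.4]
tool_rot: [3.142, 0.001, 2.865]
force: [-2.3, -0.1, 9.0]
width: 55.1
gripper_force: 65.0
```

jog_arm --plan '[{"tx": 0,"ty": 0,"tz": -0.003,"wx": 0,"wy": 0,"wz": 0,"claw": 1},{"tx": 0,"ty": 0,"tz": -0.003,"wx": 0,"wy": 0,"wz": 0,"claw": 1},{"tx": 0,"ty": 0,"tz": -0.003,"wx": 0,"wy": 0,"wz": 0,"claw": 0},{"tx": 0,"ty": 0,"tz": -0.003,"wx": 0,"wy": 0,"wz": 0,"claw": 0},{"tx": 0,"ty": 0,"tz": -0.003,"wx": 0,"wy": 0,"wz": 0,"claw": 0},{"tx": 0,"ty": 0,"tz": -0.003,"wx": 0,"wy": 0,"wz": 0,"claw": 0},{"tx": 0,"ty": 0,"tz": -0.003,"wx": 0,"wy": 0,"wz": 0,"claw": 0}]'

```text
clock: 16.8
eef_pos: [566.9, -170.1, 14.4]
tool_rot: [-3.142, -0.0, 2.865]
force: [0.8, -1.1, -0.5]
width: 85.3
gripper_force: 0.0
```

jog_arm --plan '[{"tx": 0,"ty": 0,"tz": -0.04,"wx": 0,"wy": 0,"wz": 0,"claw": 0},{"tx": 0,"ty": 0,"tz": -0.12,"wx": 0,"wy": 0,"wz": 0,"claw": 0},{"tx": 0,"ty": 0,"tz": -0.25,"wx": 0,"wy": 0,"wz": 0,"claw": 0},{"tx": 0,"ty": 0,"tz": -0.4,"wx": 0,"wy": 0,"wz": 0,"claw": 0},{"tx": 0,"ty": 0,"tz": -0.55,"wx": 0,"wy": 0,"wz": 0,"claw": 0},{"tx": 0,"ty": 0,"tz": -0.7,"wx": 0,"wy": 0,"wz": 0,"claw": 0},{"tx": 0,"ty": 0,"tz": -0.7,"wx": 0,"wy": 0,"wz": 0,"claw": 0},{"tx": 0,"ty": 0,"tz": -0.7,"wx": 0,"wy": 0,"wz": 0,"claw": 0}]'

```text
clock: 17.6
eef_pos: [567.4, -170.2, 226.5]
tool_rot: [3.141, 0.003, 2.865]
force: [-0.4, 0.5, -0.9]
width: 85.3
gripper_force: 0.0
```

```bash
python3 -c "
from h import *
go([0,0,0])
p=ctrl.get_image('scene');cv2.imwrite('pics/e.png',cv2.resize(p['img'][100:300,160:360,::-1],None,fx=3,fy=3))"
```

```text
t 17.6 q [ 0.23  0.55  0.03  1.69 -0.02  0.9   1.55] pos [ 567.4 -170.2  226.5] rot [3.141e+00 3.000e-03 2.865e+00] F [-0.37  0.52 -0.91] T [-0.024  0.018  0.024] w 85.30080361466005
frac [1.9768 0.0293 0.7485] level [-0.0032  0.0001]
```

View pics/e.png

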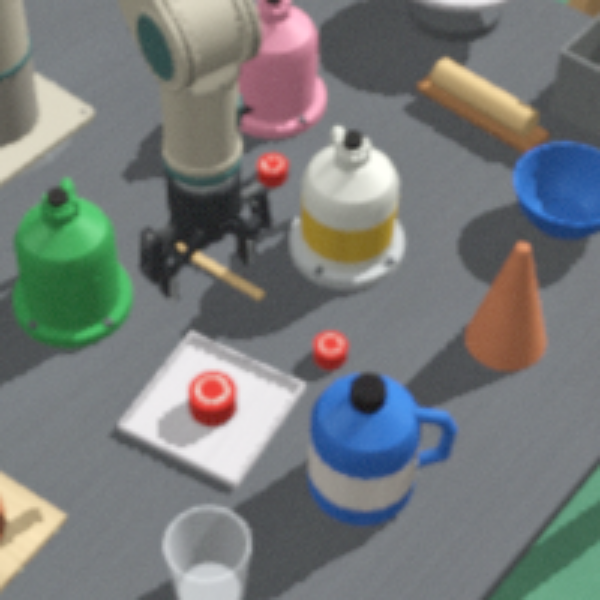

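The cap sits upright and flat in the tray at (212,397). The white jug is open at (350,150) and the other things haven't moved.

```bash
python3 -c "
from cell import ctrl
print(ctrl.finish_job())"
```

```text
the job is handed in; nothing more can be done
None
```

The white jug is open: the cap met its stop after about 65° and now stands upright and flat in the drip tray, with the gripper clear, nothing else visibly moved, and the job handed in at about 18 s; setting it down briefly pressed about 16 N on the tray, and no verdict came back.

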